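# Line up can capacitors by size on the test rail

## Robot

A 7-joint arm with a two-finger parallel gripper is mounted at the origin on the work surface. World frame = base frame: x ahead of the robot, y to its left, z up, the work surface at z = 0. Lengths are in mm, angles in rad, forces in N, time in s.
With the tool pointing down it reaches from about 400 to 875 mm from the base axis. Payload 4.4 kg.
Tool frame: the origin (TCP) lies between the finger pads; the fingertips stand 22 mm ahead of it and the grasp point (between the pads) lies 3 mm ahead of it; z points along the fingers, y is the line along which they close (so a half turn about z gives the same grasp; the last joint's range is limited). The gripper opens to 85 mm and grips with 20 to 120 N. Pads are 22 mm wide; open, the fingers measure 114 mm over their backs; the gripper's body (76 mm by 85 mm) begins 54 mm behind the grasp point. The pads swing forward as they close: fully open they stand 13 mm farther back than shut.
Start: joints at [-1.308, 0.628, 0.038, 1.517, -0.027, 0.996, -0.02], TCP at [209.867, 615.202, 253.313] pointing down, gripper open.
Joint ranges: [-3.06, 3.06], [-0.37, 2.12], [-1.25, 1.32], [0.18, 2.47], [-1.1, 4.24], [0.23, 1.98], [-2.94, 2.94]. Speed limits (rad/s): [2.57, 2.57, 3.14, 3.14, 3.14, 3.14, 3.14].

## Interface

Orientations are given as [roll, pitch, yaw] about the fixed x, y, z axes, in that order (R = Rz(yaw) Ry(pitch) Rx(roll)).
In Python, from cell import ctrl gives the robot as it stands.
- The arm moves only by the tool step_arm, never from a script. Its argument "plan" is a list of rows, each an object of numbers: "dx", "dy", "dz": the shift along the tool's x, y, z scaled (see below); "ax", "ay", "az": the turn, a rotation vector about the tool's x, y, z scaled (see below); "gripper": the opening, from 0 (shut) to 1 (fully open). A call has 1 to 20 rows; each row shifts and turns the commanded pose from where the row before left it, along the tool's axes as they then stand; what a row does not reach is not made up. The controller multiplies each number of a shift by 0.3 m and each number of a turn by 90 degrees. A row lasts 1/8 s, in which the tool goes at most 62.5 mm and 10.7 degrees, less where a joint would pass 70% of its speed; a pose out of reach is approached as far as the arm can. A call with a number of a shift or a turn outside -1 to 1 is refused whole. A call with a gripper value outside its range is refused whole. The fingers move at their own pace and stop on an object; the grip force is fixed at half the most. Time passes only in rows, so rows that do not move let the fingers close. It gives the time, the measured TCP pose, the force, the opening and the grip force at its end, in the units of the state.
- ctrl.read_state(): the state, without advancing time (a new reading comes with each control period).
- ctrl.get_image(name): name is "scene" or "top" or "wrist"; returns a dict with "color" (400x640x3 uint8, red, green, blue), "range_z" (400x640 float32, mm along the optical axis (not along the pixel's ray), 0 where there is no reading), "fx", "fy", "cx", "cy" (pixels), "T" (4x4, takes a point from camera to world coordinates); the wrist camera has in their place "T_tool_cam" (4x4, takes a point from camera to tool coordinates, whose origin is the TCP and whose axes are the flange's). Camera axes: x right, y down, z forward; pixel columns grow to the right and rows downward; lengths in mm; the calibration is good to about 2 mm. A picture is of the moment at which its call begins: read the wrist's pose just before it.
- ctrl.finish_job(): hands the job in; it is judged then, once.
The state is a dict: "clock": time; "qpos": joint angles; "qd": joint speeds; "tau": joint torques, N m; "eef_pos": TCP position; "tool_rot": TCP orientation; "force": force on the tool from outside, world axes, zero at the start; "torque": the same for the moment, N m; "width": finger opening in mm; "gripper_force": force on a finger pad.
Only numpy, scipy, OpenCV 4.12 (cv2) and the standard library are available. Lean on these libraries where they do the work, as an engineer would, in place of code of your own. Each camera call takes 0.05 s, during which the arm holds its last target. There are 200 camera calls.

## Task

Line up the four can capacitors by size on the seats of the test rail, one to a seat: the smallest on the red seat, then each larger one on the next seat along, so the largest ends up at the far end of the row. Set each one down gently, upright and centred on its seat, without dropping it or knocking any over, let go of them all, and leave the multimeter and the circuit board where they are.

Things in the scene. Friction and masses are not known exactly. Their poses are not given: they have to be found in the camera images.
- can_orange: the smallest can capacitor: loose upright cylinder with a plain orange sleeve and a white stripe down its side, 26 mm diameter, 45 mm tall plus two brass terminals 4 mm high on its top; about 40 g. Origin at the centre of its underside, z up along the can. It starts standing upright on the bench.
- can_green: the second smallest can capacitor: loose upright cylinder with a plain green sleeve and a white stripe down its side, 34 mm diameter, 60 mm tall plus two brass terminals 4 mm high on its top; about 80 g. Origin at the centre of its underside, z up along the can. It starts standing upright on the bench.
- can_blue: the second largest can capacitor: loose upright cylinder with a plain blue sleeve and a white stripe down its side, 42 mm diameter, 75 mm tall plus two brass terminals 4 mm high on its top; about 140 g. Origin at the centre of its underside, z up along the can. It starts standing upright on the bench.
- can_grey: the largest can capacitor: loose upright cylinder with a plain grey sleeve and a white stripe down its side, 50 mm diameter, 90 mm tall plus two brass terminals 4 mm high on its top; about 230 g. Origin at the centre of its underside, z up along the can. It starts standing upright on the bench.
- seat_red: red seat, the start of the row, at either end of it: fixed rimless disc, 66 mm diameter, 6 mm thick, on the aluminium test rail. Origin: centre of its underside, 20 mm above the bench; its top face is 26 mm above the bench. The four seats form a straight row, 100 mm apart, roughly across in front of the robot (y along the row). The fixed rail is 440 x 80 x 20 mm.
- seat_p: one of the two black seats in the middle of the row; it may be second or third from the red seat: fixed rimless disc, 66 mm diameter, 6 mm thick, on the aluminium test rail. Origin: centre of its underside, 20 mm above the bench; its top face is 26 mm above the bench. 
- seat_q: the other of the two black seats in the middle of the row; it may be second or third from the red seat: fixed rimless disc, 66 mm diameter, 6 mm thick, on the aluminium test rail. Origin: centre of its underside, 20 mm above the bench; its top face is 26 mm above the bench. 
- seat_r: the black seat at the other end of the row from the red one: fixed rimless disc, 66 mm diameter, 6 mm thick, on the aluminium test rail. Origin: centre of its underside, 20 mm above the bench; its top face is 26 mm above the bench. 
- multimeter: bystander: handheld multimeter lying face up beside the right (-y) end of the rail, yellow case with black face and grey dial, 170 x 80 mm, 47 mm high, loose. Origin at the centre of its underside, x along its length. To be left alone.
- board: bystander: green circuit board on four short brass feet beside the left (+y) end of the rail, 140 x 100 mm, 23 mm high, loose. Origin at the centre of its underside at bench level, x along its length. To be left alone.
Things that resemble listed ones, but are neither listed nor needed, are in the scene too. Of the things shaped like the can_blue, the blue one is meant.

How it is judged (in metres and radians):
At the end, for the whole second after the job is handed in: The orange, green, blue and grey cans stand in this order along the row, the orange one on the red seat and the grey one on the seat at the other end, each within 12 mm of its seat's centre, resting on the seat, upright within 0.1 rad, at rest and released (horizontal distance between can_orange and seat_red below 0.012 m and horizontal distance between can_grey and seat_r below 0.012 m and ((horizontal distance between seat_red and seat_p below 0.15 m and horizontal distance between can_green and seat_p below 0.012 m and horizontal distance between can_blue and seat_q below 0.012 m) or (horizontal distance between seat_red and seat_p above 0.15 m and horizontal distance between can_green and seat_q below 0.012 m and horizontal distance between can_blue and seat_p below 0.012 m)) and angle between each of can_orange, can_green, can_blue, can_grey's own z axis and vertical below 0.1 rad and z of can_orange in the frame of seat_red between 0.003 and 0.01 m and linear speed of each of can_orange, can_green, can_blue, can_grey below 0.02 m/s and contact force between the fingers and can_orange below 0.05 N and z of can_green in the frame of seat_red between 0.003 and 0.01 m and contact force between the fingers and can_green below 0.05 N and z of can_blue in the frame of seat_red between 0.003 and 0.01 m and contact force between the fingers and can_blue below 0.05 N and z of can_grey in the frame of seat_red between 0.003 and 0.01 m and contact force between the fingers and can_grey below 0.05 N); the robot touches nothing.
It fails at once if a capacitor is dropped or flung (moving faster than 0.7 m/s with no finger on it) ((linear speed of can_orange above 0.7 m/s and contact force between the fingers and can_orange below 0.01 N) or (linear speed of can_green above 0.7 m/s and contact force between the fingers and can_green below 0.01 N) or (linear speed of can_blue above 0.7 m/s and contact force between the fingers and can_blue below 0.01 N) or (linear speed of can_grey above 0.7 m/s and contact force between the fingers and can_grey below 0.01 N)).
It fails at once if a capacitor is knocked over or laid down (leans more than 45 degrees) (angle between any of can_orange, can_green, can_blue, can_grey's own z axis and vertical above 0.785 rad).
It fails at once if the multimeter or the circuit board is disturbed (moved by more than 20 mm) (distance of any of multimeter, board from where it was at the start of the episode above 0.02 m).
It also fails if it takes over 99 s, if anything falls off the work surface, if the arm or the gripper's body presses on something with over 40 N, if the wrist force passes 120 N, or if a joint passes its speed limit or range.

## Working session

There is one attempt and no reset: what is moved stays moved. The work goes in short steps, Python scripts to look and compute and a tool call to move; the robot and the scene stay as the last step left them, time stands still between calls to the robot, and variables do not carry over. Pictures are saved under pics/ and viewed, at most 14 in all, crops included, and the job is handed in when it is done.

Besides the shell and the picture viewer there is one more tool, called after "Request:" as a command line: name --argument value ..., lists and objects as JSON in quotes. step_arm: Moves the arm, as the interface text tells. Shifts and turns lie within -1 to 1; 1 stands for 0.3 m of shift or 90 degrees of turn. Its arguments: {"type":"object","properties":{"plan":{"type":"array"}},"required":["plan"]}

```bash
mkdir -p pics
cat > h.py <<'E'
from cell import ctrl
import cv2, numpy as np
def grab(n):
    s=ctrl.read_state(); im=ctrl.get_image(n); 
    return s,im
def cloud(im):
    z=im["range_z"]; v,u=np.mgrid[:400,:640]
    P=np.stack([(u-im["cx"])/im["fx"]*z,(v-im["cy"])/im["fy"]*z,z,np.ones_like(z)],-1)@np.array(im["T"]).T
    P[z==0]=np.nan
    return P[...,:3]
E
python3 - <<'E'
from h import *
s,a=grab("top"); print(s)
_,b=grab("scene")
np.savez("top.npz",**a)
for n,i in(("top",a),("scene",b)): cv2.imwrite(f"pics/{n}1.png",i["color"][...,::-1])
E
```

```text
{'clock': 0.0, 'qpos': array([-1.30780252,  0.62934108,  0.03844666,  1.51841283, -0.02701435,
        0.99624517, -0.02000461]), 'qd': array([ 0.00022682, -0.00012294,  0.00018063,  0.00084763,  0.00017631,
       -0.0014184 , -0.00126169]), 'tau': array([ 9.65188428e-05, -5.63395071e+01,  1.22613665e+00, -1.93440932e+01,
        1.10665176e-02,  1.03984843e-02, -7.94905048e-06]), 'eef_pos': array([209.6673367 , 614.63266953, 252.37804054]), 'tool_rot': array([-3.13970436e+00,  1.60523342e-05,  2.81278163e+00]), 'force': array([-0.20045478,  0.14174494,  0.10160576]), 'torque': array([-0.07268417, -0.02062534,  0.04592324]), 'gripper_force': 0.0, 'width': 85.20928782469049}
```

View pics/top1.png

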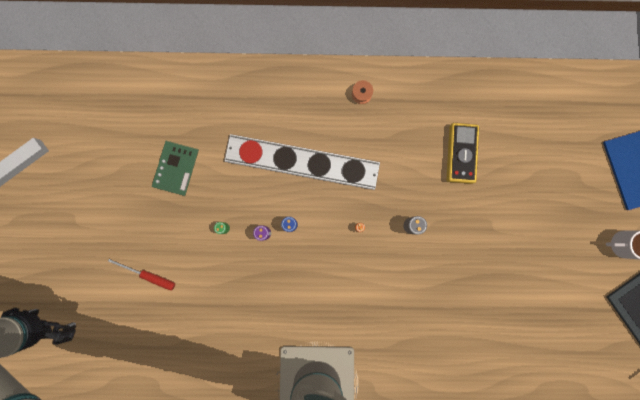

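View pics/scene1.png

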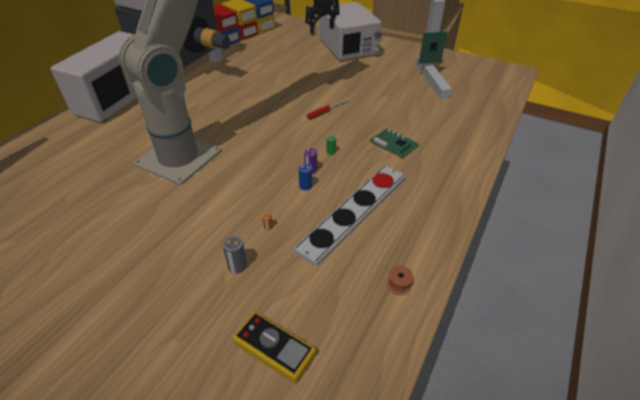

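Top view: red seat at (251,152), with black seats at (285,158), (319,164) and (353,171). The cans are green (220,228), orange (360,227) and grey (417,225). Two are shaped like can_blue: one purple at (261,233) and one blue at (289,224). The blue one fits the description, so I'll confirm it in a crop.

Run:
```python
from h import *
a=dict(np.load("top.npz")); P=cloud(a)
cv2.imwrite("pics/crop.png",cv2.resize(a["color"][190:260,190:440,::-1],None,fx=3.2,fy=3.2,interpolation=cv2.INTER_CUBIC))
z=P[...,2]
V,U=np.mgrid[:400,:640]
for n,u,v,h in(("green",220,228,60),("purple",261,233,75),("blue",289,224,75),("orange",360,227,45),("grey",417,225,90)):
    m=(abs(U-u)<16)&(abs(V-v)<16)&(z>h-12)&(z<h+12)
    q=P[m]; c,r=cv2.minEnclosingCircle(q[:,:2].astype(np.float32)); print(n,m.sum(),np.median(q,0).round(1),q.mean(0).round(1),np.round(c,1),round(r,1))
hsv=cv2.cvtColor(a["color"],cv2.COLOR_RGB2HSV)
for n,u,v in(("red",251,152),("b1",285,158),("b2",319,164),("b3",353,171)):
    w=(abs(U-u)<18)&(abs(V-v)<18)
    m=w&((hsv[...,2]<90) if n!="red" else (hsv[...,1]>150)&((hsv[...,0]<8)|(hsv[...,0]>172)))&(z>15)
    q=P[m]; c,r=cv2.minEnclosingCircle(q[:,:2].astype(np.float32)); print(n,m.sum(),q.mean(0).round(1),np.round(c,1),round(r,1))
```

```text
green 126 [432.2 271.6  61. ] [431.4 271.8  61.2] [431.8 272.2] 17.0
purple 184 [420.2 157.   76.9] [419.4 157.5  76.8] [419.1 158.2] 20.8
blue 183 [443.5  82.   76.8] [444.4  82.7  76.7] [444.4  82.9] 20.9
orange 69 [ 438.4 -114.4   46.1] [ 439.1 -114.4   46. ] [ 439.7 -114.9] 13.4
grey 278 [ 445.7 -264.9   91. ] [ 446.5 -265.4   90.9] [ 447.4 -266.8] 25.5
red 375 [649.2 199.3  26.9] [649.5 199. ] 32.0
b1 384 [632.3 101.4  26.7] [631.8 100.5] 32.6
b2 383 [615.5   3.1  26.9] [615.2   1.3] 33.5
b3 381 [598.4 -95.4  26.6] [599.1 -95.8] 32.8
```

View pics/crop.png

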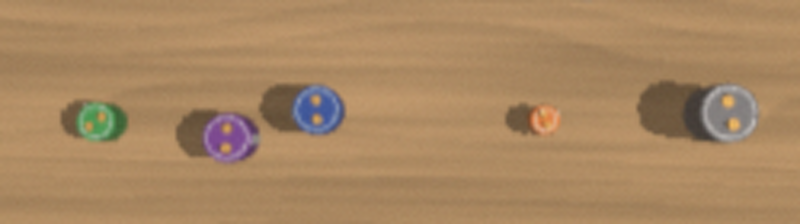

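The crop confirms it: blue at (318,110) in the crop, with the purple decoy to its left at (228,138). I'll work with the jaws closing across the row (yaw 1.40), so I turn first.

Request:
step_arm --plan '[{"az": 0.09,"gripper": 1},{"az": 0.09,"gripper": 1},{"az": 0.09,"gripper": 1},{"az": 0.09,"gripper": 1},{"az": 0.09,"gripper": 1},{"az": 0.09,"gripper": 1},{"az": 0.09,"gripper": 1},{"az": 0.09,"gripper": 1},{"az": 0.09,"gripper": 1},{"az": 0.09,"gripper": 1},{"gripper": 1},{"gripper": 1}]'

```text
invalid input
```

```bash
cat >> h.py <<'E'
from scipy.spatial.transform import Rotation as Ro
C=dict(green=(431.8,272),blue=(444.4,82.8),orange=(439.4,-114.6),grey=(447,-266))
S=dict(orange=(649.4,199.2),green=(632,101),blue=(615.4,2.2),grey=(598.6,-95.6))
def to(*pts):
    s=ctrl.read_state(); p=np.array(s["eef_pos"]); R=Ro.from_euler("xyz",s["tool_rot"])
    print(round(s["clock"],2),p.round(1),np.round(s["tool_rot"],3),"w",round(s["width"],1),"az left",round(-(1.401-s["tool_rot"][2])/1.5708,3))
    for q in pts:
        print(q,"units",(R.inv().apply(np.array(q)-p)/300).round(3)); p=np.array(q)
E
python3 -c "
from h import *
to((*C['green'],200),(*C['green'],43))"
```

```text
0.1 [209.6 614.7 252.5] [-3.14  -0.     2.813] w 85.5 az left 0.899
(431.8, 272, 200) units [-1.07  -0.842  0.176]
(431.8, 272, 43) units [-0.     0.001  0.523]
```

Request:
step_arm --plan '[{"dx": 0,"dy": 0,"dz": 0,"ax": 0,"ay": 0,"az": 0.09,"gripper": 1},{"dx": 0,"dy": 0,"dz": 0,"ax": 0,"ay": 0,"az": 0.09,"gripper": 1},{"dx": 0,"dy": 0,"dz": 0,"ax": 0,"ay": 0,"az": 0.09,"gripper": 1},{"dx": 0,"dy": 0,"dz": 0,"ax": 0,"ay": 0,"az": 0.09,"gripper": 1},{"dx": 0,"dy": 0,"dz": 0,"ax": 0,"ay": 0,"az": 0.09,"gripper": 1},{"dx": 0,"dy": 0,"dz": 0,"ax": 0,"ay": 0,"az": 0.09,"gripper": 1},{"dx": 0,"dy": 0,"dz": 0,"ax": 0,"ay": 0,"az": 0.09,"gripper": 1},{"dx": 0,"dy": 0,"dz": 0,"ax": 0,"ay": 0,"az": 0.09,"gripper": 1},{"dx": 0,"dy": 0,"dz": 0,"ax": 0,"ay": 0,"az": 0.09,"gripper": 1},{"dx": 0,"dy": 0,"dz": 0,"ax": 0,"ay": 0,"az": 0.09,"gripper": 1},{"dx": 0,"dy": 0,"dz": 0,"ax": 0,"ay": 0,"az": 0,"gripper": 1},{"dx": 0,"dy": 0,"dz": 0,"ax": 0,"ay": 0,"az": 0,"gripper": 1}]'

```text
clock: 1.6
eef_pos: [209.7, 615.1, 253.0]
tool_rot: [-3.141, 0.001, 1.401]
force: [0.3, 0.6, 0.1]
width: 85.3
gripper_force: 0.0
```

```bash
python3 -c "
from h import *
to((*C['green'],200),(*C['green'],43))"
```

```text
1.6 [209.7 615.1 253. ] [-3.141e+00  1.000e-03  1.401e+00] w 85.3 az left 0.0
(431.8, 272, 200) units [-1.002  0.922  0.177]
(431.8, 272, 43) units [0.    0.    0.523]
```

Request:
step_arm --plan '[{"dx": -0.1,"dy": 0.092,"dz": 0.018,"ax": 0,"ay": 0,"az": 0,"gripper": 1},{"dx": -0.1,"dy": 0.092,"dz": 0.018,"ax": 0,"ay": 0,"az": 0,"gripper": 1},{"dx": -0.1,"dy": 0.092,"dz": 0.018,"ax": 0,"ay": 0,"az": 0,"gripper": 1},{"dx": -0.1,"dy": 0.092,"dz": 0.018,"ax": 0,"ay": 0,"az": 0,"gripper": 1},{"dx": -0.1,"dy": 0.092,"dz": 0.018,"ax": 0,"ay": 0,"az": 0,"gripper": 1},{"dx": -0.1,"dy": 0.092,"dz": 0.018,"ax": 0,"ay": 0,"az": 0,"gripper": 1},{"dx": -0.1,"dy": 0.092,"dz": 0.018,"ax": 0,"ay": 0,"az": 0,"gripper": 1},{"dx": -0.1,"dy": 0.092,"dz": 0.018,"ax": 0,"ay": 0,"az": 0,"gripper": 1},{"dx": -0.1,"dy": 0.092,"dz": 0.018,"ax": 0,"ay": 0,"az": 0,"gripper": 1},{"dx": -0.1,"dy": 0.092,"dz": 0.018,"ax": 0,"ay": 0,"az": 0,"gripper": 1},{"dx": 0,"dy": 0,"dz": 0,"ax": 0,"ay": 0,"az": 0,"gripper": 1},{"dx": 0,"dy": 0,"dz": 0,"ax": 0,"ay": 0,"az": 0,"gripper": 1},{"dx": 0,"dy": 0,"dz": 0,"ax": 0,"ay": 0,"az": 0,"gripper": 1}]'

```text
clock: 3.22
eef_pos: [429.9, 273.8, 199.4]
tool_rot: [-3.141, -0.001, 1.402]
force: [0.3, -0.6, -0.2]
width: 85.4
gripper_force: 0.0
```

```bash
cat >> h.py <<'E'
def wrist(name,top,rad=40,save=None):
    s,im=grab("wrist"); T=np.eye(4); T[:3,:3]=Ro.from_euler("xyz",s["tool_rot"]).as_matrix(); T[:3,3]=s["eef_pos"]
    im["T"]=T@np.array(im["T_tool_cam"]); P=cloud(im)
    if save: cv2.imwrite(f"pics/{save}.png",im["color"][...,::-1])
    x,y=name
    m=(np.hypot(P[...,0]-x,P[...,1]-y)<rad)&(abs(P[...,2]-top)<8); q=P[m]
    if len(q)<10: print("no pts"); return
    c,r=cv2.minEnclosingCircle(q[:,:2].astype(np.float32)); print(len(q),"mean",q.mean(0).round(1),"circ",np.round(c,1),round(r,1))
E
python3 -c "
from h import *
to((*C['green'],200),(*C['green'],43)); wrist(C['green'],61,save='w1')"
```

```text
3.23 [429.9 273.8 199.4] [-3.141e+00 -1.000e-03  1.402e+00] w 85.4 az left 0.001
(431.8, 272, 200) units [-0.005  0.007 -0.002]
(431.8, 272, 43) units [-0.     0.     0.523]
1418 mean [429.7 275.   59.5] circ [429.7 274.1] 17.3
```

View pics/w1.png

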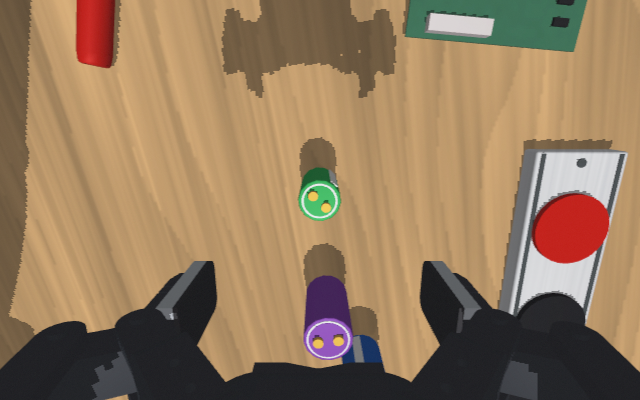

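Wrist view: green can at (320,200), centred along the jaw line and agreeing with the top-view estimate within 3 mm. I'll descend and grip.

Request:
step_arm --plan '[{"dx": 0,"dy": 0.003,"dz": 0.08,"ax": 0,"ay": 0,"az": 0,"gripper": 1},{"dx": 0,"dy": 0,"dz": 0.1,"ax": 0,"ay": 0,"az": 0,"gripper": 1},{"dx": 0,"dy": 0,"dz": 0.1,"ax": 0,"ay": 0,"az": 0,"gripper": 1},{"dx": 0,"dy": 0,"dz": 0.1,"ax": 0,"ay": 0,"az": 0,"gripper": 1},{"dx": 0,"dy": 0,"dz": 0.08,"ax": 0,"ay": 0,"az": 0,"gripper": 1},{"dx": 0,"dy": 0,"dz": 0.06,"ax": 0,"ay": 0,"az": 0,"gripper": 1},{"dx": 0,"dy": 0,"dz": 0,"ax": 0,"ay": 0,"az": 0,"gripper": 1},{"dx": 0,"dy": 0,"dz": 0,"ax": 0,"ay": 0,"az": 0,"gripper": 0},{"dx": 0,"dy": 0,"dz": 0,"ax": 0,"ay": 0,"az": 0,"gripper": 0},{"dx": 0,"dy": 0,"dz": 0,"ax": 0,"ay": 0,"az": 0,"gripper": 0},{"dx": 0,"dy": 0,"dz": 0,"ax": 0,"ay": 0,"az": 0,"gripper": 0},{"dx": 0,"dy": 0,"dz": 0,"ax": 0,"ay": 0,"az": 0,"gripper": 0},{"dx": 0,"dy": 0,"dz": 0,"ax": 0,"ay": 0,"az": 0,"gripper": 0},{"dx": 0,"dy": 0,"dz": 0,"ax": 0,"ay": 0,"az": 0,"gripper": 0}]'

```text
clock: 5.03
eef_pos: [431.7, 272.7, 44.2]
tool_rot: [3.141, -0.001, 1.399]
force: [-0.2, -0.2, 6.2]
width: 32.7
gripper_force: 59.2
```

```bash
python3 -c "
from h import *
p=ctrl.read_state()['eef_pos']; x,y=S['green']
to((p[0],p[1],p[2]+100),(x,y,p[2]+100),(x,y,p[2]+27))"
```

```text
5.03 [431.7 272.7  44.2] [ 3.141e+00 -1.000e-03  1.399e+00] w 32.7 az left -0.001
(np.float64(431.70429401603525), np.float64(272.6507838179723), np.float64(144.1812192361386)) units [ 0.     0.    -0.333]
(632, 101, np.float64(144.1812192361386)) units [-0.45   0.756 -0.   ]
(632, 101, np.float64(71.1812192361386)) units [-0.    -0.     0.243]
```

Request:
step_arm --plan '[{"dx": 0,"dy": 0,"dz": -0.053,"ax": 0,"ay": 0,"az": 0,"gripper": 0},{"dx": 0,"dy": 0,"dz": -0.1,"ax": 0,"ay": 0,"az": 0,"gripper": 0},{"dx": 0,"dy": 0,"dz": -0.1,"ax": 0,"ay": 0,"az": 0,"gripper": 0},{"dx": 0,"dy": 0,"dz": -0.08,"ax": 0,"ay": 0,"az": 0,"gripper": 0},{"dx": -0.03,"dy": 0.05,"dz": 0,"ax": 0,"ay": 0,"az": 0,"gripper": 0},{"dx": -0.06,"dy": 0.1,"dz": 0,"ax": 0,"ay": 0,"az": 0,"gripper": 0},{"dx": -0.06,"dy": 0.1,"dz": 0,"ax": 0,"ay": 0,"az": 0,"gripper": 0},{"dx": -0.06,"dy": 0.1,"dz": 0,"ax": 0,"ay": 0,"az": 0,"gripper": 0},{"dx": -0.06,"dy": 0.1,"dz": 0,"ax": 0,"ay": 0,"az": 0,"gripper": 0},{"dx": -0.06,"dy": 0.1,"dz": 0,"ax": 0,"ay": 0,"az": 0,"gripper": 0},{"dx": -0.06,"dy": 0.1,"dz": 0,"ax": 0,"ay": 0,"az": 0,"gripper": 0},{"dx": -0.06,"dy": 0.1,"dz": 0,"ax": 0,"ay": 0,"az": 0,"gripper": 0},{"dx": 0,"dy": 0.006,"dz": 0,"ax": 0,"ay": 0,"az": 0,"gripper": 0},{"dx": 0,"dy": 0,"dz": 0,"ax": 0,"ay": 0,"az": 0,"gripper": 0},{"dx": 0,"dy": 0,"dz": 0,"ax": 0,"ay": 0,"az": 0,"gripper": 0}]'

```text
clock: 6.9
eef_pos: [630.8, 101.6, 142.7]
tool_rot: [-3.14, -0.0, 1.4]
force: [-0.6, 0.3, -1.6]
width: 33.0
gripper_force: 59.8
```

```bash
python3 -c "
from h import *
x,y=S['green']; z=ctrl.read_state()['eef_pos'][2]
to((x,y,z),(x,y,70.5)); wrist(S['orange'],26,33,save='w2')
_,im=grab('top'); P=cloud(im); m=(np.hypot(P[...,0]-x,P[...,1]-y)<40)
"
```

```text
6.9 [630.8 101.6 142.7] [-3.14 -0.    1.4 ] w 33.0 az left -0.0
(632, 101, np.float64(142.74519932389498)) units [-0.001  0.004 -0.   ]
(632, 101, 70.5) units [-0.     0.     0.241]
8866 mean [649.2 200.2  24.8] circ [649.4 199.2] 33.0
```

View pics/w2.png

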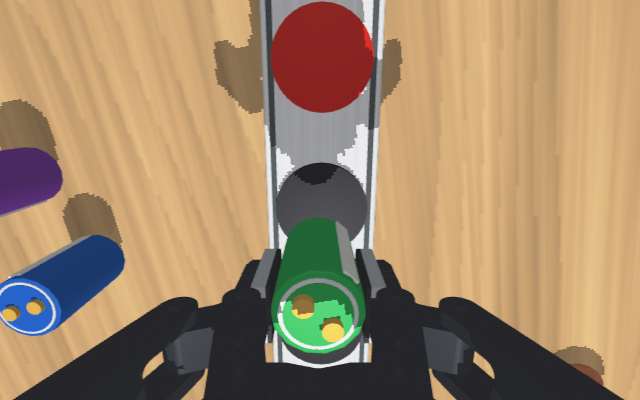

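The green can is held upright at (320,300), in line with the rail and over the second seat. The wrist measurement of the red seat agrees with the top view. I'll lower it.

Request:
step_arm --plan '[{"dx": -0.001,"dy": 0.004,"dz": 0.04,"ax": 0,"ay": 0,"az": 0,"gripper": 0},{"dx": 0,"dy": 0,"dz": 0.06,"ax": 0,"ay": 0,"az": 0,"gripper": 0},{"dx": 0,"dy": 0,"dz": 0.06,"ax": 0,"ay": 0,"az": 0,"gripper": 0},{"dx": 0,"dy": 0,"dz": 0.04,"ax": 0,"ay": 0,"az": 0,"gripper": 0},{"dx": 0,"dy": 0,"dz": 0.025,"ax": 0,"ay": 0,"az": 0,"gripper": 0},{"dx": 0,"dy": 0,"dz": 0.007,"ax": 0,"ay": 0,"az": 0,"gripper": 0},{"dx": 0,"dy": 0,"dz": 0.004,"ax": 0,"ay": 0,"az": 0,"gripper": 0},{"dx": 0,"dy": 0,"dz": 0,"ax": 0,"ay": 0,"az": 0,"gripper": 0}]'

```text
clock: 8.0
eef_pos: [633.3, 100.1, 72.9]
tool_rot: [3.141, -0.0, 1.399]
force: [0.4, -0.1, -1.1]
width: 32.9
gripper_force: 59.8
```

Request:
step_arm --plan '[{"dx": 0,"dy": 0,"dz": 0.004,"ax": 0,"ay": 0,"az": 0,"gripper": 0},{"dx": 0,"dy": 0,"dz": 0.003,"ax": 0,"ay": 0,"az": 0,"gripper": 0},{"dx": 0,"dy": 0,"dz": 0,"ax": 0,"ay": 0,"az": 0,"gripper": 0},{"dx": 0,"dy": 0,"dz": 0,"ax": 0,"ay": 0,"az": 0,"gripper": 0}]'

```text
clock: 8.5
eef_pos: [633.0, 100.0, 70.3]
tool_rot: [3.142, -0.0, 1.399]
force: [0.3, -0.4, -1.6]
width: 33.0
gripper_force: 59.8
```

Request:
step_arm --plan '[{"dx": 0,"dy": 0,"dz": 0.003,"ax": 0,"ay": 0,"az": 0,"gripper": 0},{"dx": 0,"dy": 0,"dz": 0,"ax": 0,"ay": 0,"az": 0,"gripper": 0},{"dx": 0,"dy": 0,"dz": 0.002,"ax": 0,"ay": 0,"az": 0,"gripper": 0},{"dx": 0,"dy": 0,"dz": 0,"ax": 0,"ay": 0,"az": 0,"gripper": 0}]'

```text
clock: 9.0
eef_pos: [633.0, 100.0, 70.2]
tool_rot: [3.141, -0.001, 1.399]
force: [-2.4, 0.8, 10.1]
width: 32.3
gripper_force: 60.1
```

Contact at 70.2, as predicted. I'll release and retreat, then work out the move to blue.

Request:
step_arm --plan '[{"dx": 0,"dy": 0,"dz": -0.001,"ax": 0,"ay": 0,"az": 0,"gripper": 0.5},{"dx": 0,"dy": 0,"dz": 0,"ax": 0,"ay": 0,"az": 0,"gripper": 0.7},{"dx": 0,"dy": 0,"dz": 0,"ax": 0,"ay": 0,"az": 0,"gripper": 1},{"dx": 0,"dy": 0,"dz": 0,"ax": 0,"ay": 0,"az": 0,"gripper": 1},{"dx": 0,"dy": 0,"dz": 0,"ax": 0,"ay": 0,"az": 0,"gripper": 1},{"dx": 0,"dy": 0,"dz": -0.05,"ax": 0,"ay": 0,"az": 0,"gripper": 1},{"dx": 0,"dy": 0,"dz": -0.1,"ax": 0,"ay": 0,"az": 0,"gripper": 1},{"dx": 0,"dy": 0,"dz": -0.1,"ax": 0,"ay": 0,"az": 0,"gripper": 1},{"dx": 0,"dy": 0,"dz": -0.1,"ax": 0,"ay": 0,"az": 0,"gripper": 1},{"dx": 0,"dy": 0,"dz": -0.1,"ax": 0,"ay": 0,"az": 0,"gripper": 1},{"dx": 0,"dy": 0,"dz": 0,"ax": 0,"ay": 0,"az": 0,"gripper": 1}]'

```text
clock: 10.38
eef_pos: [634.8, 100.0, 207.9]
tool_rot: [3.135, -0.002, 1.399]
force: [0.3, 0.9, -0.7]
width: 85.2
gripper_force: 0.0
```

```bash
python3 -c "
from h import *
to((*C['blue'],205),(*C['blue'],53)); wrist(S['green'],86,40)
_,im=grab('top'); P=cloud(im); x,y=S['green']; m=(np.hypot(P[...,0]-x,P[...,1]-y)<40)&(abs(P[...,2]-87)<8); print(P[m].mean(0),m.sum())"
```

```text
10.38 [634.8 100.  207.9] [ 3.135e+00 -2.000e-03  1.399e+00] w 85.2 az left -0.001
(444.4, 82.8, 205) units [-0.165 -0.616  0.005]
(444.4, 82.8, 53) units [-0.001 -0.003  0.507]
1628 mean [632.1 102.2  85.4] circ [632.1 101.5] 17.2
[629.56202344  91.55672127  86.10815314] 39
```

Request:
step_arm --plan '[{"dx": -0.008,"dy": -0.036,"dz": 0,"ax": 0,"ay": 0,"az": 0,"gripper": 1},{"dx": -0.02,"dy": -0.08,"dz": 0,"ax": 0,"ay": 0,"az": 0,"gripper": 1},{"dx": -0.02,"dy": -0.08,"dz": 0,"ax": 0,"ay": 0,"az": 0,"gripper": 1},{"dx": -0.03,"dy": -0.1,"dz": 0,"ax": 0,"ay": 0,"az": 0,"gripper": 1},{"dx": -0.03,"dy": -0.1,"dz": 0,"ax": 0,"ay": 0,"az": 0,"gripper": 1},{"dx": -0.03,"dy": -0.1,"dz": 0,"ax": 0,"ay": 0,"az": 0,"gripper": 1},{"dx": -0.02,"dy": -0.08,"dz": 0,"ax": 0,"ay": 0,"az": 0,"gripper": 1},{"dx": -0.008,"dy": -0.04,"dz": 0,"ax": 0,"ay": 0,"az": 0,"gripper": 1},{"dx": 0,"dy": 0,"dz": 0,"ax": 0,"ay": 0,"az": 0,"gripper": 1},{"dx": 0,"dy": 0,"dz": 0,"ax": 0,"ay": 0,"az": 0,"gripper": 1}]'

```text
clock: 11.72
eef_pos: [443.5, 82.7, 204.1]
tool_rot: [3.14, -0.0, 1.399]
force: [-0.3, -0.3, 0.0]
width: 85.6
gripper_force: 0.0
```

```bash
python3 -c "
from h import *
to((*C['blue'],205),(*C['blue'],53)); wrist(C['blue'],76,40,save='w3')"
```

```text
11.72 [443.5  82.7 204.1] [ 3.14  -0.     1.399] w 85.6 az left -0.001
(444.4, 82.8, 205) units [ 0.001  0.003 -0.003]
(444.4, 82.8, 53) units [-0.    -0.001  0.507]
2332 mean [442.4  84.7  74.6] circ [442.1  84. ] 21.2
```

View pics/w3.png

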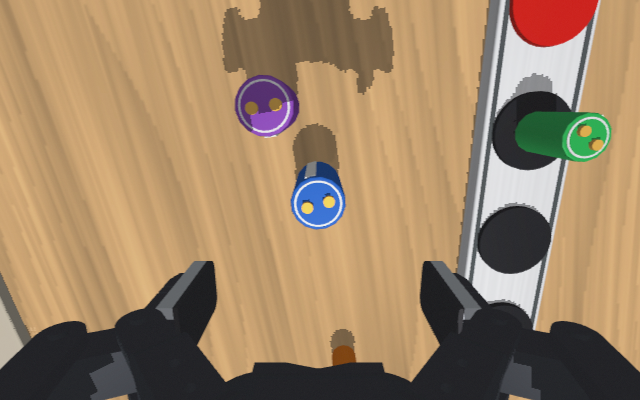

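The blue can is centred at (318,202), the purple one stands clear at (266,106), and green is upright on its seat at (585,135).

Request:
step_arm --plan '[{"dx": 0.003,"dy": 0,"dz": 0.06,"ax": 0,"ay": 0,"az": 0,"gripper": 1},{"dx": 0,"dy": 0,"dz": 0.1,"ax": 0,"ay": 0,"az": 0,"gripper": 1},{"dx": 0,"dy": 0,"dz": 0.1,"ax": 0,"ay": 0,"az": 0,"gripper": 1},{"dx": 0,"dy": 0,"dz": 0.1,"ax": 0,"ay": 0,"az": 0,"gripper": 1},{"dx": 0,"dy": 0,"dz": 0.08,"ax": 0,"ay": 0,"az": 0,"gripper": 1},{"dx": 0,"dy": 0,"dz": 0.06,"ax": 0,"ay": 0,"az": 0,"gripper": 1},{"dx": 0,"dy": 0,"dz": 0,"ax": 0,"ay": 0,"az": 0,"gripper": 1},{"dx": 0,"dy": 0,"dz": 0,"ax": 0,"ay": 0,"az": 0,"gripper": 0},{"dx": 0,"dy": 0,"dz": 0,"ax": 0,"ay": 0,"az": 0,"gripper": 0},{"dx": 0,"dy": 0,"dz": 0,"ax": 0,"ay": 0,"az": 0,"gripper": 0},{"dx": 0,"dy": 0,"dz": 0,"ax": 0,"ay": 0,"az": 0,"gripper": 0},{"dx": 0,"dy": 0,"dz": 0,"ax": 0,"ay": 0,"az": 0,"gripper": 0},{"dx": 0,"dy": 0,"dz": 0,"ax": 0,"ay": 0,"az": 0,"gripper": 0}]'

```text
clock: 13.4
eef_pos: [443.2, 83.5, 55.0]
tool_rot: [3.14, -0.001, 1.399]
force: [-0.1, 0.4, 6.7]
width: 41.0
gripper_force: 60.0
```

```bash
python3 -c "
from h import *
p=ctrl.read_state()['eef_pos']; x,y=S['blue']
to((p[0],p[1],p[2]+100),(x,y,p[2]+100),(x,y,p[2]+26))"
```

```text
13.4 [443.2  83.5  55. ] [ 3.140e+00 -1.000e-03  1.399e+00] w 41.0 az left -0.001
(np.float64(443.23372794450773), np.float64(83.53411654281386), np.float64(155.00514161896916)) units [ 0.     0.001 -0.333]
(615.4, 2.2, np.float64(155.00514161896916)) units [-0.169  0.612  0.001]
(615.4, 2.2, np.float64(81.00514161896916)) units [-0.    -0.     0.247]
```

Request:
step_arm --plan '[{"dx": 0,"dy": 0,"dz": -0.053,"ax": 0,"ay": 0,"az": 0,"gripper": 0},{"dx": 0,"dy": 0,"dz": -0.1,"ax": 0,"ay": 0,"az": 0,"gripper": 0},{"dx": 0,"dy": 0,"dz": -0.1,"ax": 0,"ay": 0,"az": 0,"gripper": 0},{"dx": 0,"dy": 0,"dz": -0.08,"ax": 0,"ay": 0,"az": 0,"gripper": 0},{"dx": -0.009,"dy": 0.042,"dz": 0,"ax": 0,"ay": 0,"az": 0,"gripper": 0},{"dx": -0.02,"dy": 0.08,"dz": 0,"ax": 0,"ay": 0,"az": 0,"gripper": 0},{"dx": -0.03,"dy": 0.1,"dz": 0,"ax": 0,"ay": 0,"az": 0,"gripper": 0},{"dx": -0.03,"dy": 0.1,"dz": 0,"ax": 0,"ay": 0,"az": 0,"gripper": 0},{"dx": -0.03,"dy": 0.1,"dz": 0,"ax": 0,"ay": 0,"az": 0,"gripper": 0},{"dx": -0.02,"dy": 0.08,"dz": 0,"ax": 0,"ay": 0,"az": 0,"gripper": 0},{"dx": -0.02,"dy": 0.06,"dz": 0,"ax": 0,"ay": 0,"az": 0,"gripper": 0},{"dx": -0.01,"dy": 0.05,"dz": 0,"ax": 0,"ay": 0,"az": 0,"gripper": 0},{"dx": 0,"dy": 0,"dz": 0,"ax": 0,"ay": 0,"az": 0,"gripper": 0},{"dx": 0,"dy": 0,"dz": 0,"ax": 0,"ay": 0,"az": 0,"gripper": 0}]'

```text
clock: 15.15
eef_pos: [613.8, 2.2, 153.0]
tool_rot: [-3.139, -0.0, 1.399]
force: [-0.2, 0.5, -1.8]
width: 40.7
gripper_force: 61.0
```

```bash
python3 -c "
from h import *
x,y=S['blue']; z=ctrl.read_state()['eef_pos'][2]
to((x,y,z),(x,y,81)); wrist((x,y),z+22,40)"
```

```text
15.15 [613.8   2.2 153. ] [-3.139 -0.     1.399] w 40.7 az left -0.001
(615.4, 2.2, np.float64(153.03825881025048)) units [ 0.001  0.005 -0.   ]
(615.4, 2.2, 81) units [-0.     0.001  0.24 ]
13417 mean [614.3   6.7 173.2] circ [615.5   2.8] 39.9
```

Request:
step_arm --plan '[{"dx": 0,"dy": 0.004,"dz": 0.04,"ax": 0,"ay": 0,"az": 0,"gripper": 0},{"dx": 0,"dy": 0,"dz": 0.06,"ax": 0,"ay": 0,"az": 0,"gripper": 0},{"dx": 0,"dy": 0,"dz": 0.06,"ax": 0,"ay": 0,"az": 0,"gripper": 0},{"dx": 0,"dy": 0,"dz": 0.04,"ax": 0,"ay": 0,"az": 0,"gripper": 0},{"dx": 0,"dy": 0,"dz": 0.025,"ax": 0,"ay": 0,"az": 0,"gripper": 0},{"dx": 0,"dy": 0,"dz": 0.007,"ax": 0,"ay": 0,"az": 0,"gripper": 0},{"dx": 0,"dy": 0,"dz": 0.004,"ax": 0,"ay": 0,"az": 0,"gripper": 0},{"dx": 0,"dy": 0,"dz": 0.003,"ax": 0,"ay": 0,"az": 0,"gripper": 0},{"dx": 0,"dy": 0,"dz": 0.002,"ax": 0,"ay": 0,"az": 0,"gripper": 0},{"dx": 0,"dy": 0,"dz": 0,"ax": 0,"ay": 0,"az": 0,"gripper": 0}]'

```text
clock: 16.45
eef_pos: [616.1, 1.9, 81.9]
tool_rot: [3.141, -0.0, 1.399]
force: [-0.3, -0.4, -1.6]
width: 40.8
gripper_force: 61.0
```

Request:
step_arm --plan '[{"dx": 0,"dy": 0,"dz": 0.003,"ax": 0,"ay": 0,"az": 0,"gripper": 0},{"dx": 0,"dy": 0,"dz": 0.002,"ax": 0,"ay": 0,"az": 0,"gripper": 0},{"dx": 0,"dy": 0,"dz": 0,"ax": 0,"ay": 0,"az": 0,"gripper": 0}]'

```text
clock: 16.82
eef_pos: [616.1, 1.9, 81.0]
tool_rot: [3.141, -0.0, 1.399]
force: [-1.6, 0.1, 4.9]
width: 40.8
gripper_force: 61.8
```

Request:
step_arm --plan '[{"dx": 0,"dy": 0,"dz": -0.001,"ax": 0,"ay": 0,"az": 0,"gripper": 0.6},{"dx": 0,"dy": 0,"dz": 0,"ax": 0,"ay": 0,"az": 0,"gripper": 0.8},{"dx": 0,"dy": 0,"dz": 0,"ax": 0,"ay": 0,"az": 0,"gripper": 1},{"dx": 0,"dy": 0,"dz": 0,"ax": 0,"ay": 0,"az": 0,"gripper": 1},{"dx": 0,"dy": 0,"dz": 0,"ax": 0,"ay": 0,"az": 0,"gripper": 1},{"dx": 0,"dy": 0,"dz": -0.05,"ax": 0,"ay": 0,"az": 0,"gripper": 1},{"dx": 0,"dy": 0,"dz": -0.1,"ax": 0,"ay": 0,"az": 0,"gripper": 1},{"dx": 0,"dy": 0,"dz": -0.1,"ax": 0,"ay": 0,"az": 0,"gripper": 1},{"dx": 0,"dy": 0,"dz": -0.1,"ax": 0,"ay": 0,"az": 0,"gripper": 1},{"dx": 0,"dy": 0,"dz": -0.1,"ax": 0,"ay": 0,"az": 0,"gripper": 1},{"dx": 0,"dy": 0,"dz": 0,"ax": 0,"ay": 0,"az": 0,"gripper": 1},{"dx": 0,"dy": 0,"dz": 0,"ax": 0,"ay": 0,"az": 0,"gripper": 1}]'

```text
clock: 18.32
eef_pos: [615.6, 2.1, 215.7]
tool_rot: [-3.141, -0.0, 1.399]
force: [0.2, -0.0, -0.4]
width: 85.6
gripper_force: 0.0
```

```bash
python3 -c "
from h import *
to((*C['grey'],215),(*C['grey'],65)); wrist(S['blue'],101,40)"
```

```text
18.32 [615.6   2.1 215.7] [-3.141 -0.     1.399] w 85.6 az left -0.001
(447, -266, 215) units [-0.976 -0.401  0.002]
(447, -266, 65) units [-0.   0.   0.5]
2604 mean [615.1   3.2 100.5] circ [614.6   2.2] 21.3
```

Request:
step_arm --plan '[{"dx": -0.05,"dy": -0.02,"dz": 0,"ax": 0,"ay": 0,"az": 0,"gripper": 1},{"dx": -0.1,"dy": -0.04,"dz": 0,"ax": 0,"ay": 0,"az": 0,"gripper": 1},{"dx": -0.12,"dy": -0.05,"dz": 0,"ax": 0,"ay": 0,"az": 0,"gripper": 1},{"dx": -0.12,"dy": -0.05,"dz": 0,"ax": 0,"ay": 0,"az": 0,"gripper": 1},{"dx": -0.12,"dy": -0.05,"dz": 0,"ax": 0,"ay": 0,"az": 0,"gripper": 1},{"dx": -0.12,"dy": -0.05,"dz": 0,"ax": 0,"ay": 0,"az": 0,"gripper": 1},{"dx": -0.12,"dy": -0.05,"dz": 0,"ax": 0,"ay": 0,"az": 0,"gripper": 1},{"dx": -0.12,"dy": -0.05,"dz": 0,"ax": 0,"ay": 0,"az": 0,"gripper": 1},{"dx": -0.08,"dy": -0.03,"dz": 0,"ax": 0,"ay": 0,"az": 0,"gripper": 1},{"dx": -0.026,"dy": -0.011,"dz": 0,"ax": 0,"ay": 0,"az": 0,"gripper": 1},{"dx": 0,"dy": 0,"dz": 0,"ax": 0,"ay": 0,"az": 0,"gripper": 1},{"dx": 0,"dy": 0,"dz": 0,"ax": 0,"ay": 0,"az": 0,"gripper": 1}]'

```text
clock: 19.88
eef_pos: [447.9, -264.8, 215.2]
tool_rot: [-3.141, -0.001, 1.401]
force: [0.1, 0.1, 0.7]
width: 85.7
gripper_force: 0.0
```

```bash
python3 -c "
from h import *
to((*C['grey'],215),(*C['grey'],65)); wrist(C['grey'],91,40,save='w4')"
```

```text
19.88 [ 447.9 -264.8  215.2] [-3.141e+00 -1.000e-03  1.401e+00] w 85.7 az left -0.0
(447, -266, 215) units [-0.005 -0.002  0.001]
(447, -266, 65) units [-0.   0.   0.5]
3357 mean [ 444.4 -265.    89.6] circ [ 444.5 -266.7] 25.4
```

View pics/w4.png

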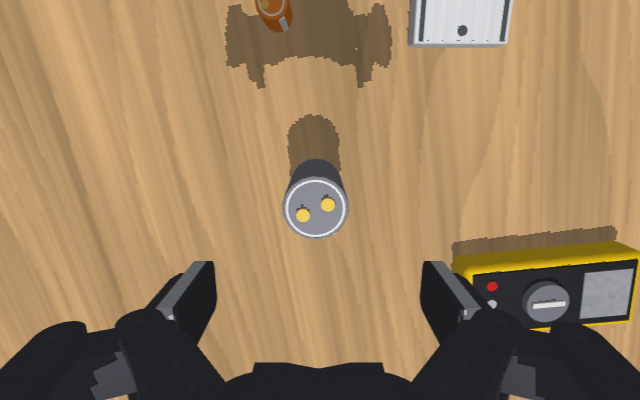

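The grey can is at (316,208), between the jaws, and the meter is well clear (more than 60 mm in x). I'll descend and grip.

Request:
step_arm --plan '[{"dx": -0.005,"dy": -0.007,"dz": 0.06,"ax": 0,"ay": 0,"az": 0,"gripper": 1},{"dx": 0,"dy": 0,"dz": 0.1,"ax": 0,"ay": 0,"az": 0,"gripper": 1},{"dx": 0,"dy": 0,"dz": 0.1,"ax": 0,"ay": 0,"az": 0,"gripper": 1},{"dx": 0,"dy": 0,"dz": 0.1,"ax": 0,"ay": 0,"az": 0,"gripper": 1},{"dx": 0,"dy": 0,"dz": 0.08,"ax": 0,"ay": 0,"az": 0,"gripper": 1},{"dx": 0,"dy": 0,"dz": 0.06,"ax": 0,"ay": 0,"az": 0,"gripper": 1},{"dx": 0,"dy": 0,"dz": 0,"ax": 0,"ay": 0,"az": 0,"gripper": 1},{"dx": 0,"dy": 0,"dz": 0,"ax": 0,"ay": 0,"az": 0,"gripper": 0},{"dx": 0,"dy": 0,"dz": 0,"ax": 0,"ay": 0,"az": 0,"gripper": 0},{"dx": 0,"dy": 0,"dz": 0,"ax": 0,"ay": 0,"az": 0,"gripper": 0},{"dx": 0,"dy": 0,"dz": 0,"ax": 0,"ay": 0,"az": 0,"gripper": 0},{"dx": 0,"dy": 0,"dz": 0,"ax": 0,"ay": 0,"az": 0,"gripper": 0},{"dx": 0,"dy": 0,"dz": 0,"ax": 0,"ay": 0,"az": 0,"gripper": 0}]'

```text
clock: 21.55
eef_pos: [445.6, -267.3, 66.6]
tool_rot: [3.14, 0.0, 1.399]
force: [-0.4, 1.1, 6.1]
width: 49.0
gripper_force: 61.5
```

```bash
python3 -c "
from h import *
p=ctrl.read_state()['eef_pos']; x,y=S['grey']
to((p[0],p[1],p[2]+100),(x,y,p[2]+100),(x,y,p[2]+26))"
```

```text
21.55 [ 445.6 -267.3   66.6] [3.14  0.    1.399] w 49.0 az left -0.001
(np.float64(445.64862658101305), np.float64(-267.27986728077906), np.float64(166.58021847797673)) units [-0.     0.001 -0.333]
(598.6, -95.6, np.float64(166.58021847797673)) units [0.651 0.405 0.001]
(598.6, -95.6, np.float64(92.58021847797673)) units [ 0.    -0.     0.247]
```

Request:
step_arm --plan '[{"dx": 0,"dy": 0,"dz": -0.053,"ax": 0,"ay": 0,"az": 0,"gripper": 0},{"dx": 0,"dy": 0,"dz": -0.1,"ax": 0,"ay": 0,"az": 0,"gripper": 0},{"dx": 0,"dy": 0,"dz": -0.1,"ax": 0,"ay": 0,"az": 0,"gripper": 0},{"dx": 0,"dy": 0,"dz": -0.08,"ax": 0,"ay": 0,"az": 0,"gripper": 0},{"dx": 0.04,"dy": 0.025,"dz": 0,"ax": 0,"ay": 0,"az": 0,"gripper": 0},{"dx": 0.08,"dy": 0.05,"dz": 0,"ax": 0,"ay": 0,"az": 0,"gripper": 0},{"dx": 0.1,"dy": 0.062,"dz": 0,"ax": 0,"ay": 0,"az": 0,"gripper": 0},{"dx": 0.1,"dy": 0.062,"dz": 0,"ax": 0,"ay": 0,"az": 0,"gripper": 0},{"dx": 0.1,"dy": 0.062,"dz": 0,"ax": 0,"ay": 0,"az": 0,"gripper": 0},{"dx": 0.1,"dy": 0.062,"dz": 0,"ax": 0,"ay": 0,"az": 0,"gripper": 0},{"dx": 0.08,"dy": 0.05,"dz": 0,"ax": 0,"ay": 0,"az": 0,"gripper": 0},{"dx": 0.051,"dy": 0.032,"dz": 0,"ax": 0,"ay": 0,"az": 0,"gripper": 0},{"dx": 0,"dy": 0,"dz": 0,"ax": 0,"ay": 0,"az": 0,"gripper": 0},{"dx": 0,"dy": 0,"dz": 0,"ax": 0,"ay": 0,"az": 0,"gripper": 0}]'

```text
clock: 23.3
eef_pos: [597.0, -96.8, 165.1]
tool_rot: [-3.14, 0.001, 1.397]
force: [-0.0, -0.5, -2.4]
width: 48.7
gripper_force: 62.4
```

```bash
python3 -c "
from h import *
x,y=S['grey']; z=ctrl.read_state()['eef_pos'][2]
to((x,y,z),(x,y,92.6))"
```

```text
23.3 [597.  -96.8 165.1] [-3.140e+00  1.000e-03  1.397e+00] w 48.7 az left -0.002
(598.6, -95.6, np.float64(165.12956873338047)) units [ 0.005  0.005 -0.   ]
(598.6, -95.6, 92.6) units [0.    0.    0.242]
```

Request:
step_arm --plan '[{"dx": 0.004,"dy": 0.004,"dz": 0.04,"ax": 0,"ay": 0,"az": 0,"gripper": 0},{"dx": 0,"dy": 0,"dz": 0.06,"ax": 0,"ay": 0,"az": 0,"gripper": 0},{"dx": 0,"dy": 0,"dz": 0.06,"ax": 0,"ay": 0,"az": 0,"gripper": 0},{"dx": 0,"dy": 0,"dz": 0.04,"ax": 0,"ay": 0,"az": 0,"gripper": 0},{"dx": 0,"dy": 0,"dz": 0.025,"ax": 0,"ay": 0,"az": 0,"gripper": 0},{"dx": 0,"dy": 0,"dz": 0.008,"ax": 0,"ay": 0,"az": 0,"gripper": 0},{"dx": 0,"dy": 0,"dz": 0.004,"ax": 0,"ay": 0,"az": 0,"gripper": 0},{"dx": 0,"dy": 0,"dz": 0.003,"ax": 0,"ay": 0,"az": 0,"gripper": 0},{"dx": 0,"dy": 0,"dz": 0.002,"ax": 0,"ay": 0,"az": 0,"gripper": 0},{"dx": 0,"dy": 0,"dz": 0,"ax": 0,"ay": 0,"az": 0,"gripper": 0},{"dx": 0,"dy": 0,"dz": 0.002,"ax": 0,"ay": 0,"az": 0,"gripper": 0},{"dx": 0,"dy": 0,"dz": 0,"ax": 0,"ay": 0,"az": 0,"gripper": 0}]'

```text
clock: 24.8
eef_pos: [599.7, -94.5, 92.7]
tool_rot: [3.141, -0.0, 1.399]
force: [-1.2, 0.2, 3.1]
width: 48.8
gripper_force: 62.5
```

Contact. I'll release.

Request:
step_arm --plan '[{"dx": 0,"dy": 0,"dz": 0,"ax": 0,"ay": 0,"az": 0,"gripper": 0.7},{"dx": 0,"dy": 0,"dz": 0,"ax": 0,"ay": 0,"az": 0,"gripper": 0.85},{"dx": 0,"dy": 0,"dz": 0,"ax": 0,"ay": 0,"az": 0,"gripper": 1},{"dx": 0,"dy": 0,"dz": 0,"ax": 0,"ay": 0,"az": 0,"gripper": 1},{"dx": 0,"dy": 0,"dz": 0,"ax": 0,"ay": 0,"az": 0,"gripper": 1},{"dx": 0,"dy": 0,"dz": -0.05,"ax": 0,"ay": 0,"az": 0,"gripper": 1},{"dx": 0,"dy": 0,"dz": -0.1,"ax": 0,"ay": 0,"az": 0,"gripper": 1},{"dx": 0,"dy": 0,"dz": -0.1,"ax": 0,"ay": 0,"az": 0,"gripper": 1},{"dx": 0,"dy": 0,"dz": -0.1,"ax": 0,"ay": 0,"az": 0,"gripper": 1},{"dx": 0,"dy": 0,"dz": -0.1,"ax": 0,"ay": 0,"az": 0,"gripper": 1},{"dx": 0,"dy": 0,"dz": 0,"ax": 0,"ay": 0,"az": 0,"gripper": 1},{"dx": 0,"dy": 0,"dz": 0,"ax": 0,"ay": 0,"az": 0,"gripper": 1}]'

```text
clock: 26.3
eef_pos: [599.1, -94.2, 227.2]
tool_rot: [-3.141, -0.0, 1.399]
force: [0.5, 0.2, -1.0]
width: 85.4
gripper_force: 0.0
```

```bash
python3 -c "
from h import *
to((*C['orange'],185),(*C['orange'],33)); wrist(S['grey'],116,40)"
```

```text
26.3 [599.1 -94.2 227.2] [-3.141 -0.     1.399] w 85.4 az left -0.001
(439.4, -114.6, 185) units [-0.158 -0.513  0.141]
(439.4, -114.6, 33) units [-0.     0.     0.507]
3784 mean [598.3 -92.2 115.6] circ [598.2 -94.2] 25.5
```

Request:
step_arm --plan '[{"dx": -0.008,"dy": -0.033,"dz": 0,"ax": 0,"ay": 0,"az": 0,"gripper": 1},{"dx": -0.03,"dy": -0.08,"dz": 0,"ax": 0,"ay": 0,"az": 0,"gripper": 1},{"dx": -0.03,"dy": -0.1,"dz": 0,"ax": 0,"ay": 0,"az": 0,"gripper": 1},{"dx": -0.03,"dy": -0.1,"dz": 0.02,"ax": 0,"ay": 0,"az": 0,"gripper": 1},{"dx": -0.03,"dy": -0.1,"dz": 0.05,"ax": 0,"ay": 0,"az": 0,"gripper": 1},{"dx": -0.02,"dy": -0.07,"dz": 0.05,"ax": 0,"ay": 0,"az": 0,"gripper": 1},{"dx": -0.01,"dy": -0.03,"dz": 0.021,"ax": 0,"ay": 0,"az": 0,"gripper": 1},{"dx": 0,"dy": 0,"dz": 0,"ax": 0,"ay": 0,"az": 0,"gripper": 1},{"dx": 0,"dy": 0,"dz": 0,"ax": 0,"ay": 0,"az": 0,"gripper": 1}]'

```text
clock: 27.48
eef_pos: [441.1, -115.0, 185.2]
tool_rot: [3.14, 0.0, 1.4]
force: [0.1, 0.1, -0.5]
width: 85.4
gripper_force: 0.0
```

```bash
python3 -c "
from h import *
to((*C['orange'],185),(*C['orange'],32)); wrist(C['orange'],46,40)"
```

```text
27.48 [ 441.1 -115.   185.2] [3.14 0.   1.4 ] w 85.4 az left -0.001
(439.4, -114.6, 185) units [ 0.    -0.006  0.001]
(439.4, -114.6, 32) units [ 0.    -0.001  0.51 ]
834 mean [ 436.9 -113.2   44.5] circ [ 437.2 -114.1] 13.4
```

Request:
step_arm --plan '[{"dx": 0,"dy": -0.009,"dz": 0.06,"ax": 0,"ay": 0,"az": 0,"gripper": 1},{"dx": 0,"dy": 0,"dz": 0.1,"ax": 0,"ay": 0,"az": 0,"gripper": 1},{"dx": 0,"dy": 0,"dz": 0.1,"ax": 0,"ay": 0,"az": 0,"gripper": 1},{"dx": 0,"dy": 0,"dz": 0.1,"ax": 0,"ay": 0,"az": 0,"gripper": 1},{"dx": 0,"dy": 0,"dz": 0.08,"ax": 0,"ay": 0,"az": 0,"gripper": 1},{"dx": 0,"dy": 0,"dz": 0.06,"ax": 0,"ay": 0,"az": 0,"gripper": 1},{"dx": 0,"dy": 0,"dz": 0,"ax": 0,"ay": 0,"az": 0,"gripper": 1},{"dx": 0,"dy": 0,"dz": 0,"ax": 0,"ay": 0,"az": 0,"gripper": 0},{"dx": 0,"dy": 0,"dz": 0,"ax": 0,"ay": 0,"az": 0,"gripper": 0},{"dx": 0,"dy": 0,"dz": 0,"ax": 0,"ay": 0,"az": 0,"gripper": 0},{"dx": 0,"dy": 0,"dz": 0,"ax": 0,"ay": 0,"az": 0,"gripper": 0},{"dx": 0,"dy": 0,"dz": 0,"ax": 0,"ay": 0,"az": 0,"gripper": 0},{"dx": 0,"dy": 0,"dz": 0,"ax": 0,"ay": 0,"az": 0,"gripper": 0},{"dx": 0,"dy": 0,"dz": 0,"ax": 0,"ay": 0,"az": 0,"gripper": 0}]'

```text
clock: 29.28
eef_pos: [437.4, -114.4, 36.6]
tool_rot: [3.141, -0.001, 1.399]
force: [-0.8, 0.3, 6.2]
width: 24.3
gripper_force: 58.5
```

```bash
python3 -c "
from h import *
p=ctrl.read_state()['eef_pos']; x,y=S['orange']
to((p[0],p[1],p[2]+150),(x,y,p[2]+150),(x,y,p[2]+26))"
```

```text
29.27 [ 437.4 -114.4   36.6] [ 3.141e+00 -1.000e-03  1.399e+00] w 24.3 az left -0.001
(np.float64(437.3854413538909), np.float64(-114.36153897993138), np.float64(186.55900886860834)) units [ 0.   0.  -0.5]
(649.4, 199.2, np.float64(186.55900886860834)) units [1.151e+00 5.180e-01 1.000e-03]
(649.4, 199.2, np.float64(62.55900886860835)) units [-0.    -0.     0.413]
```

Request:
step_arm --plan '[{"dx": 0,"dy": 0,"dz": -0.06,"ax": 0,"ay": 0,"az": 0,"gripper": 0},{"dx": 0,"dy": 0,"dz": -0.12,"ax": 0,"ay": 0,"az": 0,"gripper": 0},{"dx": 0,"dy": 0,"dz": -0.12,"ax": 0,"ay": 0,"az": 0,"gripper": 0},{"dx": 0,"dy": 0,"dz": -0.12,"ax": 0,"ay": 0,"az": 0,"gripper": 0},{"dx": 0,"dy": 0,"dz": -0.08,"ax": 0,"ay": 0,"az": 0,"gripper": 0},{"dx": 0.05,"dy": 0.022,"dz": 0,"ax": 0,"ay": 0,"az": 0,"gripper": 0},{"dx": 0.1,"dy": 0.045,"dz": 0,"ax": 0,"ay": 0,"az": 0,"gripper": 0},{"dx": 0.12,"dy": 0.054,"dz": 0,"ax": 0,"ay": 0,"az": 0,"gripper": 0},{"dx": 0.12,"dy": 0.054,"dz": 0,"ax": 0,"ay": 0,"az": 0,"gripper": 0},{"dx": 0.12,"dy": 0.054,"dz": 0,"ax": 0,"ay": 0,"az": 0,"gripper": 0},{"dx": 0.12,"dy": 0.054,"dz": 0,"ax": 0,"ay": 0,"az": 0,"gripper": 0},{"dx": 0.12,"dy": 0.054,"dz": 0,"ax": 0,"ay": 0,"az": 0,"gripper": 0},{"dx": 0.12,"dy": 0.054,"dz": 0,"ax": 0,"ay": 0,"az": 0,"gripper": 0},{"dx": 0.12,"dy": 0.054,"dz": 0,"ax": 0,"ay": 0,"az": 0,"gripper": 0},{"dx": 0.1,"dy": 0.045,"dz": 0,"ax": 0,"ay": 0,"az": 0,"gripper": 0},{"dx": 0.061,"dy": 0.028,"dz": 0,"ax": 0,"ay": 0,"az": 0,"gripper": 0},{"dx": 0,"dy": 0,"dz": 0,"ax": 0,"ay": 0,"az": 0,"gripper": 0},{"dx": 0,"dy": 0,"dz": 0,"ax": 0,"ay": 0,"az": 0,"gripper": 0}]'

```text
clock: 31.52
eef_pos: [648.2, 198.4, 184.8]
tool_rot: [-3.139, 0.001, 1.398]
force: [0.5, 0.3, 0.1]
width: 24.3
gripper_force: 58.9
```

```bash
python3 -c "
from h import *
x,y=S['orange']; z=ctrl.read_state()['eef_pos'][2]
to((x,y,z),(x,y,62.6))"
```

```text
31.52 [648.2 198.4 184.8] [-3.139e+00  1.000e-03  1.398e+00] w 24.3 az left -0.002
(649.4, 199.2, np.float64(184.8478516423977)) units [ 0.003  0.003 -0.   ]
(649.4, 199.2, 62.6) units [0.    0.001 0.407]
```

Request:
step_arm --plan '[{"dx": 0.002,"dy": 0.003,"dz": 0.05,"ax": 0,"ay": 0,"az": 0,"gripper": 0},{"dx": 0,"dy": 0,"dz": 0.1,"ax": 0,"ay": 0,"az": 0,"gripper": 0},{"dx": 0,"dy": 0,"dz": 0.1,"ax": 0,"ay": 0,"az": 0,"gripper": 0},{"dx": 0,"dy": 0,"dz": 0.08,"ax": 0,"ay": 0,"az": 0,"gripper": 0},{"dx": 0,"dy": 0,"dz": 0.04,"ax": 0,"ay": 0,"az": 0,"gripper": 0},{"dx": 0,"dy": 0,"dz": 0.02,"ax": 0,"ay": 0,"az": 0,"gripper": 0},{"dx": 0,"dy": 0,"dz": 0.008,"ax": 0,"ay": 0,"az": 0,"gripper": 0},{"dx": 0,"dy": 0,"dz": 0.004,"ax": 0,"ay": 0,"az": 0,"gripper": 0},{"dx": 0,"dy": 0,"dz": 0.003,"ax": 0,"ay": 0,"az": 0,"gripper": 0},{"dx": 0,"dy": 0,"dz": 0.002,"ax": 0,"ay": 0,"az": 0,"gripper": 0},{"dx": 0,"dy": 0,"dz": 0,"ax": 0,"ay": 0,"az": 0,"gripper": 0},{"dx": 0,"dy": 0,"dz": 0,"ax": 0,"ay": 0,"az": 0,"gripper": 0}]'

```text
clock: 33.02
eef_pos: [650.2, 199.8, 63.9]
tool_rot: [-3.141, -0.001, 1.399]
force: [0.2, 0.4, -0.5]
width: 24.8
gripper_force: 58.9
```

Request:
step_arm --plan '[{"dx": 0,"dy": 0,"dz": 0.003,"ax": 0,"ay": 0,"az": 0,"gripper": 0},{"dx": 0,"dy": 0,"dz": 0.002,"ax": 0,"ay": 0,"az": 0,"gripper": 0},{"dx": 0,"dy": 0,"dz": 0,"ax": 0,"ay": 0,"az": 0,"gripper": 0},{"dx": 0,"dy": 0,"dz": 0,"ax": 0,"ay": 0,"az": 0,"gripper": 0}]'

```text
clock: 33.52
eef_pos: [650.2, 199.8, 62.7]
tool_rot: [-3.141, -0.001, 1.399]
force: [-2.5, -0.4, 4.3]
width: 24.4
gripper_force: 59.1
```

Contact. I'll release, rise and check the whole row.

Request:
step_arm --plan '[{"dx": 0,"dy": 0,"dz": 0,"ax": 0,"ay": 0,"az": 0,"gripper": 0.4},{"dx": 0,"dy": 0,"dz": 0,"ax": 0,"ay": 0,"az": 0,"gripper": 0.6},{"dx": 0,"dy": 0,"dz": 0,"ax": 0,"ay": 0,"az": 0,"gripper": 1},{"dx": 0,"dy": 0,"dz": 0,"ax": 0,"ay": 0,"az": 0,"gripper": 1},{"dx": 0,"dy": 0,"dz": 0,"ax": 0,"ay": 0,"az": 0,"gripper": 1},{"dx": 0,"dy": 0,"dz": -0.05,"ax": 0,"ay": 0,"az": 0,"gripper": 1},{"dx": 0,"dy": 0,"dz": -0.1,"ax": 0,"ay": 0,"az": 0,"gripper": 1},{"dx": 0,"dy": 0,"dz": -0.1,"ax": 0,"ay": 0,"az": 0,"gripper": 1},{"dx": 0,"dy": 0,"dz": -0.1,"ax": 0,"ay": 0,"az": 0,"gripper": 1},{"dx": 0,"dy": 0,"dz": -0.1,"ax": 0,"ay": 0,"az": 0,"gripper": 1},{"dx": 0,"dy": 0,"dz": -0.1,"ax": 0,"ay": 0,"az": 0,"gripper": 1},{"dx": 0,"dy": -0.1,"dz": -0.05,"ax": 0,"ay": 0,"az": 0,"gripper": 1},{"dx": 0,"dy": -0.15,"dz": 0,"ax": 0,"ay": 0,"az": 0,"gripper": 1},{"dx": 0,"dy": -0.15,"dz": 0,"ax": 0,"ay": 0,"az": 0,"gripper": 1},{"dx": 0,"dy": -0.15,"dz": 0,"ax": 0,"ay": 0,"az": 0,"gripper": 1},{"dx": 0,"dy": -0.1,"dz": 0,"ax": 0,"ay": 0,"az": 0,"gripper": 1},{"dx": 0,"dy": 0,"dz": 0,"ax": 0,"ay": 0,"az": 0,"gripper": 1},{"dx": 0,"dy": 0,"dz": 0,"ax": 0,"ay": 0,"az": 0,"gripper": 1}]'

```text
clock: 35.78
eef_pos: [459.2, 233.0, 243.3]
tool_rot: [3.14, -0.002, 1.399]
force: [0.2, -0.7, 0.6]
width: 85.4
gripper_force: 0.0
```

Run:
```python
from h import *
_,im=grab("top"); P=cloud(im); cv2.imwrite("pics/end.png",im["color"][...,::-1])
for n,h in dict(orange=71,green=86,blue=101,grey=116).items():
    x,y=S[n]; m=(np.hypot(P[...,0]-x,P[...,1]-y)<40)&(abs(P[...,2]-h)<8); c,r=cv2.minEnclosingCircle(P[m][:,:2].astype(np.float32)); print(n,m.sum(),P[m].mean(0).round(1),np.round(c,1),round(r,1),S[n])
```

```text
orange 65 [650.3 198.8  72.3] [651.8 199. ] 13.0 (649.4, 199.2)
green 115 [632.9 100.1  87.7] [633.7 100.3] 16.6 (632, 101)
blue 181 [616.5   1.6 102.3] [616.8   1.2] 20.8 (615.4, 2.2)
grey 267 [600.  -93.9 117. ] [600.3 -94.2] 25.2 (598.6, -95.6)
```

View pics/end.png

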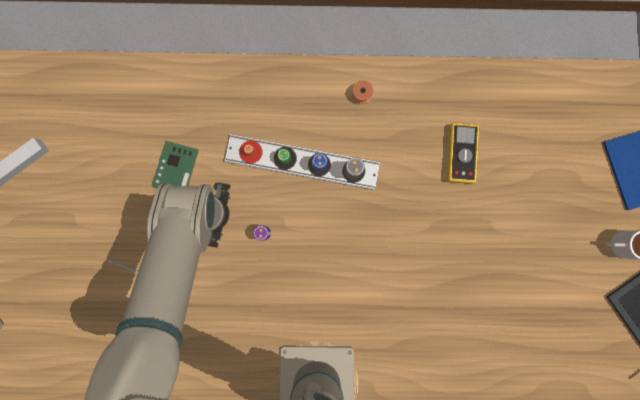

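All four cans stand in order, within about 2 mm of their seat centres: orange (249,150), green (285,155), blue (320,160) and grey (354,167). The meter and board haven't moved, and the arm is clear.

```bash
python3 -c "
from cell import ctrl; print(ctrl.finish_job())"
```

```text
the job is handed in; nothing more can be done
None
```

The job is handed in: the orange, green, blue and grey cans stand in order from the red seat, each measured within about 2.5 mm of its seat centre and released, and the multimeter and board look unmoved; the hand-in returned no verdict.

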